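Colour reading on a ledger cover through a positioning template

TASK

Take a colour reading of the ledger's cover. First press the upright colour meter straight down in its dock until you feel its shoulder rest on the dock's rim, which sets it on the white tile below. Then lift it out, put its sprung foot through the template's red-ringed hole and finish while holding it there, square to the sloping cover and with the foot pushed in about half-way; touch the cover nowhere else, never press hard on it or the template, and leave the other things where they are.

Things in the scene. Friction and masses are not known exactly. Their poses are not given: they have to be found in the camera images.
- meter_grip (a point): Point to grasp on the loose colour meter: a white upright block 40 (its x) x 50 (its y) x 80 mm with a ribbed black grip band, black screen on top, orange button on its -y side (4 mm proud, 26 mm above this point); about 0.2 kg. The point is the middle of the band, 80 mm above the extended foot's face, 38 mm below the meter's top. Site axes are the meter's: z runs along it from foot to top.
- meter_shoulder (a point): Underside of the meter's white block, on its axis, 42 mm below meter_grip. Below it are a black sleeve 34 mm across and 28 mm long, then the bare metal foot, 10 mm when extended.
- meter_foot (a point): Centre of the flat face of the meter's sprung foot, a metal cylinder 22 mm across below the black sleeve. It moves with the foot. z as the meter's.
- foot (a joint): How far the foot is pushed up into the meter, in m: 0 extended, 0.008 fully in; half-way is 0.004. Its spring pushes back with 3 N when it starts to move and 5.4 N fully in; the meter alone does not push it in.
- meter: The colour meter. Origin at the extended foot's face, on its axis; z along the meter, upward in the dock.
- dock: Fixed grey dock, 84 mm square on a black base 92 mm square, in which the meter stands loosely, axes parallel to the dock's. Origin at the centre of its underside. Round well 38 mm across; white tile at the bottom, 12 mm up; rim 43 mm up. At the start the meter's shoulder stands 7 mm above the rim; pressing closes this gap against the foot's spring.
- red_spot (a point): Spot to be read: the point of the cover in the middle of the template hole marked by a red ring. z is square to the cover (it leans 15 degrees off vertical, towards the low front of the wedge). The template's upper face is 3 mm above this point along z.
- book_wedge: Fixed grey wedge, 290 (x) x 250 (y) mm, on which the ledger lies. Origin at the centre of its underside; x level, pointing to the high side; its top slopes up 15 degrees along x, 58 mm high in the middle.
- ledger: Dark ledger, 274 mm up the slope x 224 mm across x 36 mm thick, fixed on the wedge; its front cover is up and parallel to the wedge's top.
- template: White plate 74 mm up the slope x 236 mm across x 3 mm, fixed on the cover. Three round holes 30 mm across, 62 mm apart across the slope, ringed red, yellow and blue in an order that changes (rings 38 mm across, about 2 mm high). Origin on its underside at the middle hole; z square to the cover.
- loupe: Black eyepiece loupe, 40 mm across, 28 mm high, right of the ledger. A bystander; origin at the centre of its underside.
- eraser: Blue and white eraser, 24 x 53 x 13 mm, front right. A bystander; origin at the centre of its underside.
- red_pencil: Red pencil, 147 mm long, 7 mm thick, front right. A bystander; origin at the centre of its underside.
- black_clip: Black spring clip, 26 x 32 x 48 mm, right of the ledger. A bystander; origin at the centre of its underside.
- bone_folder: Bone folder, 23 x 154 x 8 mm, at the table front, left of the wedge. A bystander; origin at the centre of its underside.
- micro_spatula: Steel micro spatula, 9 x 180 x 8 mm, in front of the wedge. A bystander; origin at the centre of its underside.
- tape_roll: Small roll of cotton tape, 57 mm across, 13 mm high, front left. A bystander; origin at the centre of its underside.
- linen_thread: Bobbin of linen thread, 33 mm across, 42 mm high, back left. A bystander; origin at the centre of its underside.
There are look-alikes about, which are no part of the job. Of the things that look like the meter, the larger one is meant. What is shaped like the dock but blue is not meant.

How it is judged:
By the outcome, as a careful person would: the job done as asked, in the order asked, and still so for the second after the job is handed in, while the arm keeps its last pose, push and grip.
It also fails if it takes over 40 s, if anything falls off the work surface, if the arm or the gripper's body presses on something with over 40 N, if the wrist force passes 120 N, or if a joint passes its speed limit or range.

ROBOT

A 6-joint arm with a two-finger parallel gripper is mounted at the origin on a cart in front of the work surface, level with it; the furniture and walls round the work are solid. World frame = base frame: x ahead of the robot, y to its left, z up, the work surface at z = 0. Lengths are in mm, angles in rad, forces in N, time in s.
With the tool pointing down it reaches from about 350 to 950 mm from the base axis. Payload 17.4 kg.
Tool frame: the origin (TCP) lies midway between the tips of the shut fingers; the grasp point (between the pads) lies hold_point_z behind it (hold_point_z is the distance from the TCP to the grasp point, in mm); z points along the fingers, y is the direction in which the jaws open and shut (so a half turn about z gives the same grasp; the last joint's range is limited). The gripper opens to 93 mm and grips with 3 to 60 N. Pads are 15 mm wide; open, the fingers measure 128 mm over their backs; the gripper's body (75 mm by 188 mm) begins 65 mm behind the grasp point.
Start: joints at [1.118, 0.116, 1.442, -0, 1.584, -0.038], TCP at [272.038, 617.76, 218.646] pointing down, gripper open.
Joint ranges: [-2.83, 2.83], [-0.83, 2.19], [0.07, 2.5], [-1.14, 4.28], [0.01, 3], [-2.97, 2.97]. Speed limits (rad/s): [1.89, 1.89, 2.22, 3.14, 3.14, 3.14].

INTERFACE

Orientations are given as a unit quaternion [w, x, y, z].
In Python, from plant import get_state, camera, job_done, spot_in, hold_point_z gives the robot as it stands.
- The arm moves only by the shell command python3 -m jog 'ROWS' [FORCE]. ROWS is JSON, a list of rows, each an object of numbers: "x", "y", "z": the shift along the tool's x, y, z in mm; "yaw": the turn about the tool's z in rad; "jaw": the opening, from -1 (shut) to 1 (fully open). A call has 1 to 5 rows; each row is the pose to reach, as a shift and turn from the pose commanded when the call began, along the tool's axes at that moment; what a row does not reach only later rows make up. A row lasts 1/10 s, in which the tool goes at most 50 mm and 8.59 degrees, less where a joint would pass 70% of its speed; a pose out of reach is approached as far as the arm can. A call with a gripper value outside its range is refused whole. The fingers move at their own pace and stop on an object; FORCE is the grip in N (left out, the last holds). Time passes only in rows, so rows that repeat a pose let the fingers close. It gives the time, the measured TCP pose, the force and the opening at its end, in the units of the state.
- get_state(): the state, without advancing time (a new reading comes with each control period).
- camera(name): name is "scene" or "side" or "wrist"; returns a dict with "color" (400x640x3 uint8, red, green, blue), "range_z" (400x640 float32, mm along the optical axis (not along the pixel's ray), 0 where there is no reading), "intrinsics" (3x3 intrinsics, pixels), "world_from_camera" (4x4, takes a point from camera to world coordinates). Camera axes: x right, y down, z forward; pixel columns grow to the right and rows downward; lengths in mm; the calibration is good to about 2 mm. A picture is of the moment at which its call begins.
- job_done(): hands the job in, once; it reports no verdict.
Trained networks look in a picture, given as the dict that the camera call returned (one of the last four; its "shot" number tells which), for a name from the list of things; names that differ only in an ending like _2 or _b are one class to them, and where a whole thing is asked for, a point or a joint stands for the part that bears it (a point fixed in the world has none). Each returns a list of dicts, best first, with "score" (0 to 1); they miss things now and then, are a little off and sometimes report something else, mostly with a low value. They report only what shows in the picture. A call takes as long as a camera call. They do not tell look-alikes from the thing itself.
- spot_in(picture, label): "centre" ([x, y, z] in mm, in world coordinates, good to about 4 mm: the middle of the surface that is visible of it).
The state is a dict: "t": time; "qpos": joint angles; "dq": joint speeds; "joint_torque": joint torques, N m; "position": TCP position; "tcp_rot": TCP orientation; "force": force on the tool from outside, world axes, zero at the start; "moment": the same for the moment, N m; "opening": finger opening in mm.
Only numpy, scipy, OpenCV 4.12 (cv2) and the standard library are available. Lean on these libraries where they do the work, as an engineer would, in place of code of your own. Each camera call takes 0.05 s, during which the arm holds its last target.

## Working session

There is one attempt and no reset: what is moved stays moved. The work goes in short steps, Python scripts to look and compute and a shell command to move; the robot and the scene stay as the last step left them, time stands still between calls to the robot, and variables do not carry over. Pictures are saved under pics/ and viewed, and the job is handed in when it is done.

```bash
mkdir -p pics; ls; python3 - <<'E'
from plant import *
import cv2, numpy as np
s=get_state(); print(s, hold_point_z)
for n in ["scene","side","wrist"]:
    c=camera(n); cv2.imwrite(f"pics/{n}0.png",c["color"][:,:,::-1]); np.savez(f"/tmp/{n}0.npz",**{k:c[k] for k in ["color","range_z","intrinsics","world_from_camera"]})
    print(n,c["world_from_camera"].round(3).tolist())
    for l in ["meter","dock","red_spot","template","ledger","book_wedge","meter_grip"]:
        try: print(l,[(np.round(d["centre"],1).tolist(),round(d["score"],2)) for d in spot_in(c,l)][:4])
        except Exception as e: print(l,e)
E
```

```text
pics
{'t': 0.0, 'qpos': array([ 1.11823323e+00,  1.16438565e-01,  1.44225495e+00, -1.58291810e-05,
        1.58398809e+00, -3.78595742e-02]), 'dq': array([-0.00104765,  0.00121157,  0.000692  ,  0.00020337,  0.0003592 ,
        0.00040993]), 'joint_torque': array([ 6.06910864e-03, -7.21270680e+01, -6.22589350e+01,  7.82849779e-02,
        2.42128735e-02, -9.35924891e-05]), 'position': array([271.93111059, 617.58083393, 217.94355758]), 'tcp_rot': array([-1.24500331e-04,  2.05869178e-01,  9.78579371e-01, -5.30109077e-04]), 'force': array([ 0.74061571,  0.14712092, -1.38830271]), 'moment': array([ 0.01904454, -0.01215309, -0.08272357]), 'opening': 93.39643846917093} 18.8
scene [[0.634, -0.394, 0.665, -300.88], [-0.773, -0.332, 0.54, -624.365], [0.008, -0.857, -0.515, 683.38], [0.0, 0.0, 0.0, 1.0]]
meter [([473.6, 264.1, 96.5], 0.98), ([490.2, 165.2, 53.1], 0.69)]
dock [([614.0, 195.7, 33.4], 0.88), ([463.5, 251.7, 26.0], 0.66), ([331.5, 174.1, 0.1], 0.65)]
red_spot [([331.0, 176.0, 0.6], 0.57)]
template []
ledger [([505.8, -131.8, 82.1], 0.97)]
book_wedge [([520.0, -152.2, 75.7], 0.68)]
meter_grip [([495.9, 164.5, 50.3], 0.59)]
side [[-0.958, -0.083, 0.275, 107.005], [-0.286, 0.364, -0.887, 1220.103], [-0.026, -0.928, -0.372, 618.15], [0.0, 0.0, 0.0, 1.0]]
meter [([484.3, 307.5, 64.9], 0.51)]
dock [([627.8, 241.6, 32.0], 0.82), ([479.5, 326.2, 26.0], 0.73), ([617.6, -13.6, 89.5], 0.7)]
red_spot []
template [([561.1, -27.0, 99.5], 0.62)]
ledger [([631.4, -49.5, 110.7], 0.56), ([484.9, 306.6, 64.9], 0.25)]
book_wedge [([617.8, -11.7, 87.2], 0.82), ([489.9, 306.5, 64.2], 0.58)]
meter_grip [([486.2, 305.2, 62.6], 0.6)]
wrist [[0.402, 0.886, 0.233, 206.205], [0.916, -0.389, -0.102, 646.1], [0.0, 0.254, -0.967, 383.884], [0.0, 0.0, 0.0, 1.0]]
meter []
dock []
red_spot []
template []
ledger []
book_wedge []
meter_grip []
```

View pics/scene0.png

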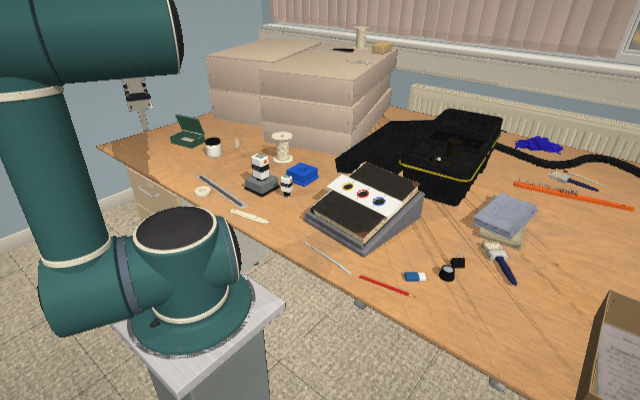

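View pics/side0.png

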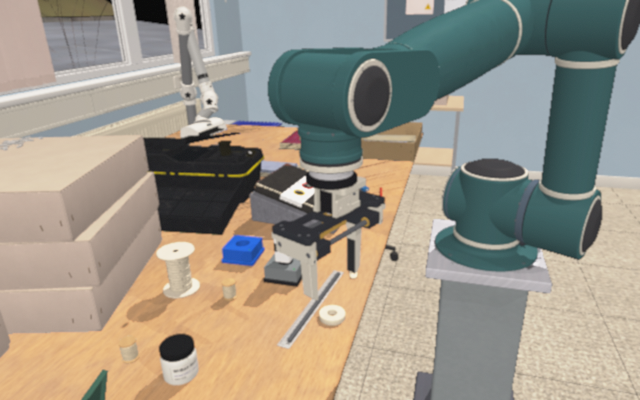

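View pics/wrist0.png

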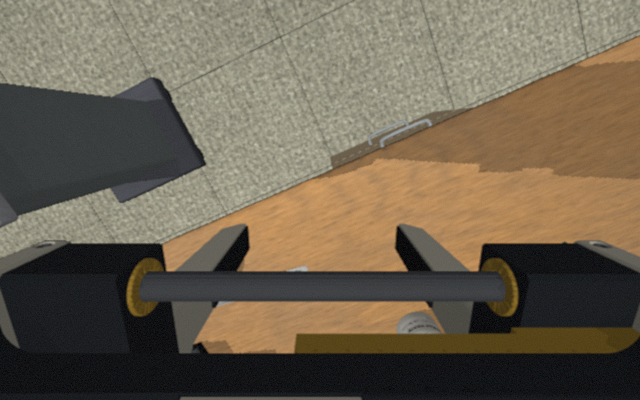

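```bash
cat > h.py <<'E'
import numpy as np, cv2
from plant import *
def shot(n,tag):
    c=camera(n); cv2.imwrite(f"pics/{tag}.png",c["color"][:,:,::-1]); return c
def cloud(c):
    K=c["intrinsics"];Z=c["range_z"].astype(float);v,u=np.mgrid[0:Z.shape[0],0:Z.shape[1]]
    P=np.stack([(u-K[0,2])/K[0,0]*Z,(v-K[1,2])/K[1,1]*Z,Z],-1); T=c["world_from_camera"]
    W=P@T[:3,:3].T+T[:3,3]; W[Z<=0]=np.nan; return W
def proj(c,p):
    T=np.linalg.inv(c["world_from_camera"]);q=T[:3,:3]@np.array(p,float)+T[:3,3];q=c["intrinsics"]@q;return q[:2]/q[2]
def rot(q):
    from scipy.spatial.transform import Rotation as R
    return R.from_quat([q[1],q[2],q[3],q[0]]).as_matrix()
def zoom(c,tag,u0,v0,u1,v1,k):
    cv2.imwrite(f"pics/{tag}.png",cv2.resize(c["color"][v0:v1,u0:u1,::-1],None,fx=k,fy=k,interpolation=cv2.INTER_CUBIC))
E
python3 - <<'E'
from h import *
c=np.load("/tmp/scene0.npz"); c={k:c[k] for k in c}
print(c["intrinsics"])
zoom(c,"z_scene0",190,120,440,270,3.2)
W=cloud(c)
for p in [(260,156),(260,185),(262,187),(287,178),(287,190),(303,172),(348,186),(362,193),(378,201),(345,187),(330,215),(372,170)]:
    print(p,W[p[1],p[0]].round(1))
s=get_state();print(rot(s["tcp_rot"]).round(3))
E
```

```text
[[373.43902964   0.         317.46593627]
 [  0.         373.43902964 195.18444752]
 [  0.           0.           1.        ]]
(260, 156) [491.6 279.4 128. ]
(260, 185) [453.2 247.4  40.1]
(262, 187) [453.8 238.4  35.2]
(287, 178) [500.  160.5  78.9]
(287, 190) [494.5 157.3  35.4]
(303, 172) [623.2 197.   40.7]
(348, 186) [567.  -44.6  93.9]
(362, 193) [ 558.2 -103.8   94.5]
(378, 201) [ 549.2 -166.9   95. ]
(345, 187) [558.6 -38.9  91.8]
(330, 215) [436.3 -74.   62.5]
(372, 170) [666.3 -69.4 120.6]
[[-0.915  0.403  0.   ]
 [ 0.403  0.915 -0.   ]
 [-0.    -0.    -1.   ]]
```

View pics/z_scene0.png

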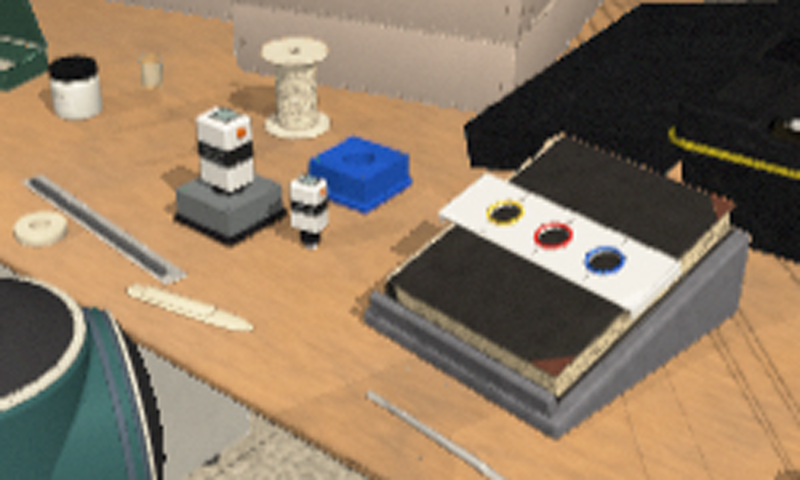

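```bash
python3 -m jog '[{"x":-45,"y":-24,"z":-20},{"x":-90,"y":-48,"z":-40},{"x":-135,"y":-72,"z":-60},{"x":-175,"y":-93,"z":-80},{"x":-215,"y":-115,"z":-100}]'; python3 -m jog '[{"x":-40,"y":-21},{"x":-80,"y":-42},{"x":-120,"y":-63},{"x":-160,"y":-84},{"x":-196,"y":-105}]'
python3 -m jog '[{},{}]'
```

```text
invalid input at $[0]: expected keys x, y, z, yaw, jaw
invalid input at $[0]: expected keys x, y, z, yaw, jaw
invalid input at $[0]: expected keys x, y, z, yaw, jaw
```

```bash
python3 - <<'E'
from h import *
c=shot("wrist","w1"); np.savez("/tmp/w1.npz",**{k:c[k] for k in ["color","range_z","intrinsics","world_from_camera"]})
for l in ["meter","dock","meter_grip","loupe"]: print(l,[(np.round(d["centre"],1).tolist(),round(d["score"],2)) for d in spot_in(c,l)][:4])
print(rot(get_state()["tcp_rot"]).round(3))
E
```

```text
meter []
dock []
meter_grip []
loupe []
[[-0.915  0.403 -0.   ]
 [ 0.403  0.915 -0.   ]
 [-0.    -0.    -1.   ]]
```

View pics/w1.png

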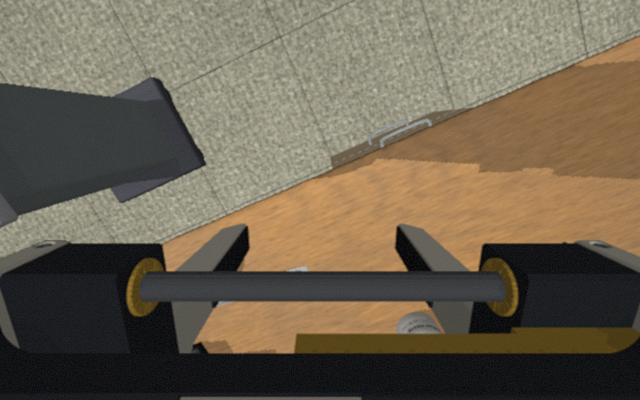

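All five keys are needed in every row; nothing moved.

```bash
python3 -m jog '[{"x":-45,"y":-24,"z":-20,"yaw":0,"jaw":1},{"x":-90,"y":-48,"z":-40,"yaw":0,"jaw":1},{"x":-135,"y":-72,"z":-60,"yaw":0,"jaw":1},{"x":-175,"y":-93,"z":-80,"yaw":0,"jaw":1},{"x":-215,"y":-115,"z":-100,"yaw":0,"jaw":1}]'; python3 -m jog '[{"x":-40,"y":-21,"z":0,"yaw":0,"jaw":1},{"x":-80,"y":-42,"z":0,"yaw":0,"jaw":1},{"x":-120,"y":-63,"z":0,"yaw":0,"jaw":1},{"x":-160,"y":-84,"z":0,"yaw":0,"jaw":1},{"x":-196,"y":-105,"z":0,"yaw":0,"jaw":1}]'
python3 -m jog '[{"x":0,"y":0,"z":0,"yaw":0,"jaw":1},{"x":0,"y":0,"z":0,"yaw":0,"jaw":1}]'
python3 - <<'E'
from h import *
c=shot("wrist","w2"); np.savez("/tmp/w2.npz",**{k:c[k] for k in ["color","range_z","intrinsics","world_from_camera"]})
for l in ["meter","dock","meter_grip"]: print(l,[(np.round(d["centre"],1).tolist(),round(d["score"],2)) for d in spot_in(c,l)][:4])
print(rot(get_state()["tcp_rot"]).round(3))
E
```

```text
t: 1.95
position: [415.6, 434.1, 314.1]
tcp_rot: [0.0, 0.206, 0.979, 0.0]
force: [0.4, 1.3, -0.3]
opening: 93.0
t: 2.45
position: [552.9, 258.9, 313.3]
tcp_rot: [0.0, 0.206, 0.979, 0.0]
force: [-0.2, 0.3, 0.1]
opening: 92.8
t: 2.65
position: [552.2, 260.0, 313.1]
tcp_rot: [-0.0, 0.207, 0.978, 0.0]
force: [-0.7, 0.6, -0.2]
opening: 92.9
meter [([505.6, 175.8, 79.8], 0.87), ([485.0, 282.5, 128.4], 0.61), ([475.9, -29.6, 67.8], 0.35)]
dock [([633.1, 218.8, 42.5], 0.95), ([478.7, 284.7, 42.2], 0.93), ([582.8, 403.7, 41.9], 0.55)]
meter_grip [([487.3, 279.6, 132.2], 0.88), ([503.8, 178.5, 75.6], 0.86)]
[[-0.916  0.402  0.   ]
 [ 0.402  0.916  0.   ]
 [-0.     0.    -1.   ]]
```

View pics/w2.png

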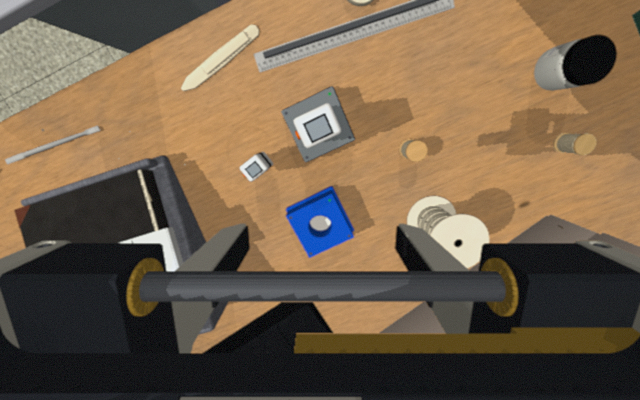

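```bash
python3 - <<'E'
from h import *
c=np.load("/tmp/w2.npz"); c={k:c[k] for k in c}
W=cloud(c); 
near=np.hypot(W[...,0]-485,W[...,1]-282)<75
def rect(m,n):
    m=m.astype(np.uint8); k,l,st,_=cv2.connectedComponentsWithStats(m)
    i=1+np.argmax(st[1:,4]); p=W[l==i]; r=cv2.minAreaRect(p[:,:2].astype(np.float32)); print(n,len(p),r,"mean",p.mean(0).round(1),"z med",np.median(p[:,2]).round(1)); 
rect(near&(W[...,2]>120),"metertop"); rect(near&(W[...,2]>36)&(W[...,2]<60),"dock rim")
rect(near&(W[...,2]>30),"dock+meter")
zoom(c,"z_w2",260,70,380,180,6)
E
```

```text
metertop 63006 ((528.6895141601562, 262.7812194824219), (134.96717834472656, 31.213266372680664), 66.16130828857422) mean [524.  263.3 423.2] z med 422.7
dock rim 1827 ((486.492919921875, 281.1329040527344), (84.08909606933594, 84.04373168945312), 0.7911807894706726) mean [485.2 283.3  42.1] z med 42.1
dock+meter 63006 ((528.6895141601562, 262.7812194824219), (134.96717834472656, 31.213266372680664), 66.16130828857422) mean [524.  263.3 423.2] z med 422.7
```

View pics/z_w2.png

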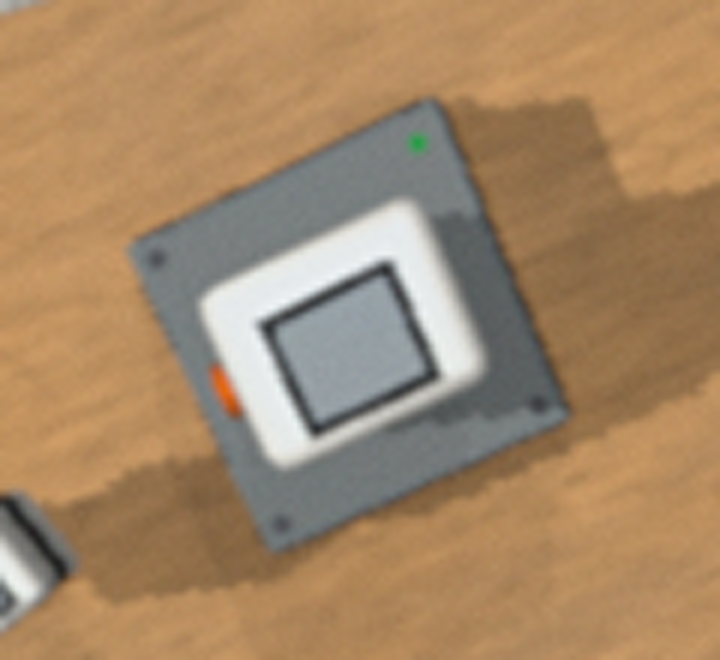

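```bash
python3 - <<'E'
from h import *
c=np.load("/tmp/w2.npz"); c={k:c[k] for k in c}
W=cloud(c)
m=(np.hypot(W[...,0]-485,W[...,1]-282)<60)&(W[...,2]>120)&(W[...,2]<150)
p=W[m]; print(len(p),cv2.minAreaRect(p[:,:2].astype(np.float32)),p.mean(0),np.median(p[:,2]))
m=(np.hypot(W[...,0]-486,W[...,1]-281)<60)&(W[...,2]>36)&(W[...,2]<60)
print(W[m][:,2].min(), np.percentile(W[m][:,2],[5,50,95]))
print(get_state()["position"])
# rough wedge/template from here
sel=(W[...,0]>400)&(W[...,1]<0)&(W[...,1]>-300)&(W[...,2]>50)&(W[...,2]<160); print(sel.sum())
E
```

```text
1378 ((486.5323181152344, 279.68402099609375), (39.97477340698242, 53.01707458496094), 0.9306222200393677) [486.20956426 281.14676738 128.92042743] 129.20106785638364
39.26546163890009 [40.75977635 42.12025697 43.42729013]
[551.33371199 261.58279188 313.35615297]
8037
```

```bash
python3 -m jog '[{"x":15,"y":-2,"z":0,"yaw":0.14,"jaw":1},{"x":30,"y":-4,"z":10,"yaw":0.28,"jaw":1},{"x":45,"y":-5,"z":30,"yaw":0.42,"jaw":1},{"x":60,"y":-6,"z":50,"yaw":0.56,"jaw":1},{"x":68,"y":-7.5,"z":70,"yaw":0.70,"jaw":1}]'
python3 -m jog '[{"x":0,"y":0,"z":15,"yaw":0.14,"jaw":1},{"x":0,"y":0,"z":30,"yaw":0.28,"jaw":1},{"x":0,"y":0,"z":45,"yaw":0.44,"jaw":1},{"x":0,"y":0,"z":60,"yaw":0.44,"jaw":1},{"x":0,"y":0,"z":60,"yaw":0.44,"jaw":1}]'
python3 - <<'E'
from h import *
s=get_state(); print(s["position"],s["qpos"]);R=rot(s["tcp_rot"]);print(R.round(3))
d=np.array([486.4,281.3,73.2])-s["position"]; print("tool shift",(R.T@d).round(1),"yaw err",np.arctan2(R[1,1],R[0,1])-np.radians(.9))
E
```

```text
t: 3.35
position: [485.2, 282.4, 242.7]
tcp_rot: [0.0, 0.531, 0.848, 0.0]
force: [0.0, 0.9, -0.1]
opening: 92.9
t: 3.85
position: [485.7, 281.3, 181.2]
tcp_rot: [-0.0, 0.7, 0.714, -0.001]
force: [0.3, -0.4, -0.1]
opening: 93.0
[485.69423063 281.3382293  181.17675944] [ 4.79575960e-01 -1.18322521e-01  1.73628060e+00 -4.40956209e-07
  1.52625736e+00  4.58700696e-01]
[[-0.021  1.    -0.002]
 [ 1.     0.021 -0.001]
 [-0.001 -0.002 -1.   ]]
tool shift [1.00e-01 1.00e+00 1.08e+02] yaw err 0.005165954783087682
```

```bash
python3 -m jog '[{"x":0,"y":0.7,"z":40,"yaw":0,"jaw":1},{"x":0,"y":0.7,"z":75,"yaw":0,"jaw":1},{"x":0,"y":0.7,"z":100,"yaw":0,"jaw":1},{"x":0,"y":0.7,"z":108,"yaw":0,"jaw":1},{"x":0,"y":0.7,"z":108,"yaw":0,"jaw":1}]'
python3 -m jog '[{"x":0,"y":0,"z":0,"yaw":0,"jaw":0.1},{"x":0,"y":0,"z":0,"yaw":0,"jaw":0},{"x":0,"y":0,"z":0,"yaw":0,"jaw":0}]' 30
python3 - <<'E'
from h import *
c=shot("scene","s3"); zoom(c,"z_s3",190,100,350,220,5)
E
```

```text
t: 4.35
position: [487.2, 281.3, 75.2]
tcp_rot: [-0.0, 0.701, 0.714, -0.0]
force: [-0.7, -0.0, 0.4]
opening: 92.8
t: 4.65
position: [487.8, 281.4, 76.5]
tcp_rot: [0.0, 0.701, 0.713, 0.001]
force: [0.5, 0.6, 0.5]
opening: 73.7
```

View pics/z_s3.png

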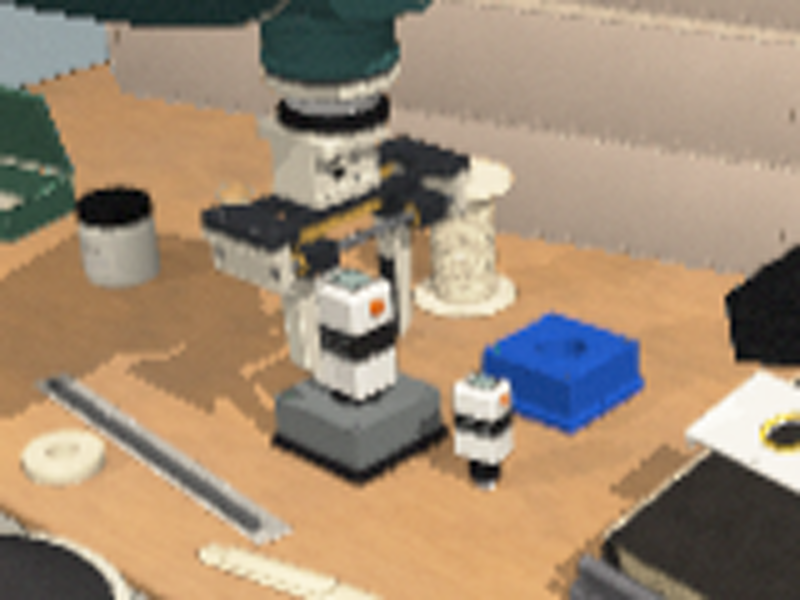

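```bash
python3 -m jog '[{"x":0,"y":-0.7,"z":2,"yaw":0,"jaw":-0.5},{"x":0,"y":-0.7,"z":2,"yaw":0,"jaw":-1},{"x":0,"y":-0.7,"z":2,"yaw":0,"jaw":-1},{"x":0,"y":-0.7,"z":2,"yaw":0,"jaw":-1},{"x":0,"y":-0.7,"z":2,"yaw":0,"jaw":-1}]' 30
python3 -m jog '[{"x":0,"y":0,"z":0,"yaw":0,"jaw":-1},{"x":0,"y":0,"z":0,"yaw":0,"jaw":-1},{"x":0,"y":0,"z":0,"yaw":0,"jaw":-1}]' 
python3 -m jog '[{"x":0,"y":0,"z":0,"yaw":0,"jaw":-1},{"x":0,"y":0,"z":0,"yaw":0,"jaw":-1}]' 
```

```text
t: 5.2
position: [486.7, 281.2, 73.3]
tcp_rot: [0.0, 0.701, 0.713, 0.0]
force: [0.4, 1.0, 1.3]
opening: 40.0
t: 5.5
position: [486.7, 281.2, 73.2]
tcp_rot: [0.0, 0.701, 0.713, 0.0]
force: [-0.3, -0.7, -0.6]
opening: 39.7
t: 5.7
position: [486.7, 281.2, 73.3]
tcp_rot: [0.0, 0.701, 0.713, 0.0]
force: [1.2, -0.4, 0.6]
opening: 40.0
```

Gripped. Press down in small steps, watching the force for the shoulder.

```bash
python3 -m jog '[{"x":0,"y":0,"z":2,"yaw":0,"jaw":-1},{"x":0,"y":0,"z":4,"yaw":0,"jaw":-1},{"x":0,"y":0,"z":5,"yaw":0,"jaw":-1},{"x":0,"y":0,"z":5,"yaw":0,"jaw":-1}]' 
python3 -m jog '[{"x":0,"y":0,"z":1,"yaw":0,"jaw":-1},{"x":0,"y":0,"z":1,"yaw":0,"jaw":-1}]'
python3 -m jog '[{"x":0,"y":0,"z":1,"yaw":0,"jaw":-1},{"x":0,"y":0,"z":1,"yaw":0,"jaw":-1}]'
```

```text
t: 6.1
position: [486.7, 281.2, 68.2]
tcp_rot: [0.0, 0.701, 0.713, 0.0]
force: [-0.5, -0.0, 3.6]
opening: 39.7
t: 6.3
position: [486.7, 281.2, 67.2]
tcp_rot: [0.0, 0.701, 0.713, 0.0]
force: [0.6, -0.2, 2.9]
opening: 39.7
t: 6.5
position: [486.7, 281.2, 66.3]
tcp_rot: [0.0, 0.701, 0.713, 0.0]
force: [0.2, -0.6, 3.7]
opening: 39.5
```

```bash
python3 -m jog '[{"x":0,"y":0,"z":0.5,"yaw":0,"jaw":-1},{"x":0,"y":0,"z":0.5,"yaw":0,"jaw":-1}]' 
python3 -m jog '[{"x":0,"y":0,"z":0.5,"yaw":0,"jaw":-1},{"x":0,"y":0,"z":0.5,"yaw":0,"jaw":-1}]'
```

```text
t: 6.7
position: [486.7, 281.2, 66.2]
tcp_rot: [0.0, 0.701, 0.713, 0.0]
force: [-2.5, -2.1, 9.5]
opening: 39.9
t: 6.9
position: [486.7, 281.2, 66.2]
tcp_rot: [0.0, 0.701, 0.713, 0.0]
force: [-4.9, -4.2, 14.6]
opening: 39.9
```

```bash
python3 -m jog '[{"x":0,"y":0,"z":-2,"yaw":0,"jaw":-1},{"x":0,"y":0,"z":-6,"yaw":0,"jaw":-1},{"x":0,"y":0,"z":-12,"yaw":0,"jaw":-1},{"x":0,"y":0,"z":-21,"yaw":0,"jaw":-1},{"x":0,"y":0,"z":-21,"yaw":0,"jaw":-1}]' 
python3 -m jog '[{"x":0,"y":0,"z":0,"yaw":0,"jaw":-1},{"x":0,"y":0,"z":0,"yaw":0,"jaw":-1}]' 15
```

```text
t: 7.4
position: [487.0, 281.4, 87.5]
tcp_rot: [0.0, 0.701, 0.713, 0.001]
force: [0.7, 0.6, -2.3]
opening: 39.7
t: 7.6
position: [486.4, 281.1, 85.8]
tcp_rot: [-0.0, 0.701, 0.713, -0.0]
force: [0.0, -0.1, -1.6]
opening: 39.8
```

```bash
python3 -m jog '[{"x":3,"y":0,"z":0,"yaw":0,"jaw":-1},{"x":6,"y":0,"z":0,"yaw":0,"jaw":-1},{"x":8,"y":0,"z":0,"yaw":0,"jaw":-1},{"x":8,"y":0,"z":0,"yaw":0,"jaw":-1}]' 
python3 -m jog '[{"x":3,"y":0,"z":0,"yaw":0,"jaw":-1},{"x":6,"y":0,"z":0,"yaw":0,"jaw":-1},{"x":10,"y":0,"z":0,"yaw":0,"jaw":-1},{"x":10,"y":0,"z":0,"yaw":0,"jaw":-1}]' 
python3 - <<'E'
from h import *
c=shot("scene","s4"); zoom(c,"z_s4",190,100,350,220,5)
E
```

```text
t: 8.0
position: [486.7, 289.3, 86.2]
tcp_rot: [0.0, 0.701, 0.713, 0.0]
force: [2.9, -2.7, -0.9]
opening: 39.8
t: 8.4
position: [486.5, 299.5, 86.3]
tcp_rot: [0.0, 0.701, 0.713, 0.0]
force: [2.4, -1.6, 0.6]
opening: 39.7
```

View pics/z_s4.png

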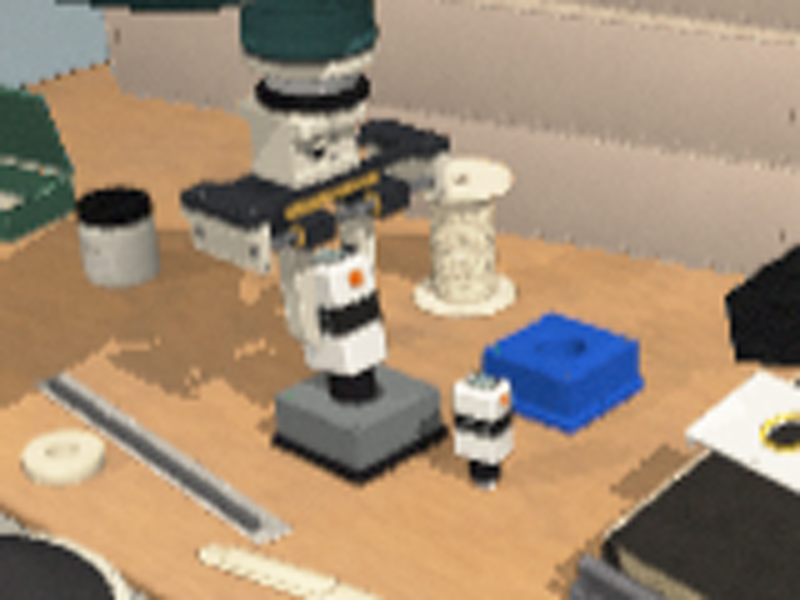

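```bash
python3 -m jog '[{"x":0,"y":0,"z":0,"yaw":0,"jaw":-1},{"x":0,"y":0,"z":-10,"yaw":0,"jaw":-1},{"x":0,"y":0,"z":-30,"yaw":0,"jaw":-1},{"x":0,"y":0,"z":-70,"yaw":0,"jaw":-1},{"x":0,"y":0,"z":-110,"yaw":0,"jaw":-1}]' 40
python3 -m jog '[{"x":0,"y":0,"z":-20,"yaw":0,"jaw":-1},{"x":0,"y":0,"z":-20,"yaw":0,"jaw":-1},{"x":0,"y":0,"z":-20,"yaw":0,"jaw":-1}]' 
python3 - <<'E'
from h import *
for n in ["scene","wrist","side"]:
    c=shot(n,n[0]+"5"); np.savez(f"/tmp/{n[0]}5.npz",**{k:c[k] for k in ["color","range_z","intrinsics","world_from_camera"]})
    if n=="scene": zoom(c,"z_s5",190,50,350,220,4.5)
    print(n,[(l,[(np.round(d["centre"],1).tolist(),round(d["score"],2)) for d in spot_in(c,l)][:3]) for l in ["meter_foot","meter_grip","meter_shoulder"]])
E
```

```text
t: 8.95
position: [485.7, 299.1, 197.6]
tcp_rot: [-0.001, 0.701, 0.713, -0.001]
force: [-0.6, -0.2, -1.8]
opening: 39.9
t: 9.25
position: [486.1, 299.2, 215.7]
tcp_rot: [-0.0, 0.701, 0.713, -0.0]
force: [-0.6, -0.9, -2.0]
opening: 40.1
scene [('meter_foot', [([478.4, 271.0, 221.5], 0.72), ([474.9, 257.1, 33.0], 0.48), ([504.2, -132.0, 79.9], 0.32)]), ('meter_grip', [([474.0, 272.9, 223.3], 0.7), ([494.1, 163.9, 50.8], 0.55)]), ('meter_shoulder', [([496.6, 159.2, 55.1], 0.73), ([475.5, 269.3, 222.2], 0.68)])]
wrist [('meter_foot', []), ('meter_grip', [([484.8, 311.3, 270.3], 0.72)]), ('meter_shoulder', [([486.4, 312.5, 270.7], 0.87)])]
side [('meter_foot', [([479.7, 312.8, 36.5], 0.27), ([329.6, 428.2, 12.8], 0.2)]), ('meter_grip', [([480.2, 310.6, 230.0], 0.85), ([496.3, 186.9, 52.4], 0.5), ([484.7, -67.5, 73.7], 0.29)]), ('meter_shoulder', [([483.9, 315.9, 233.5], 0.7), ([499.1, 186.3, 56.1], 0.64)])]
```

View pics/z_s5.png

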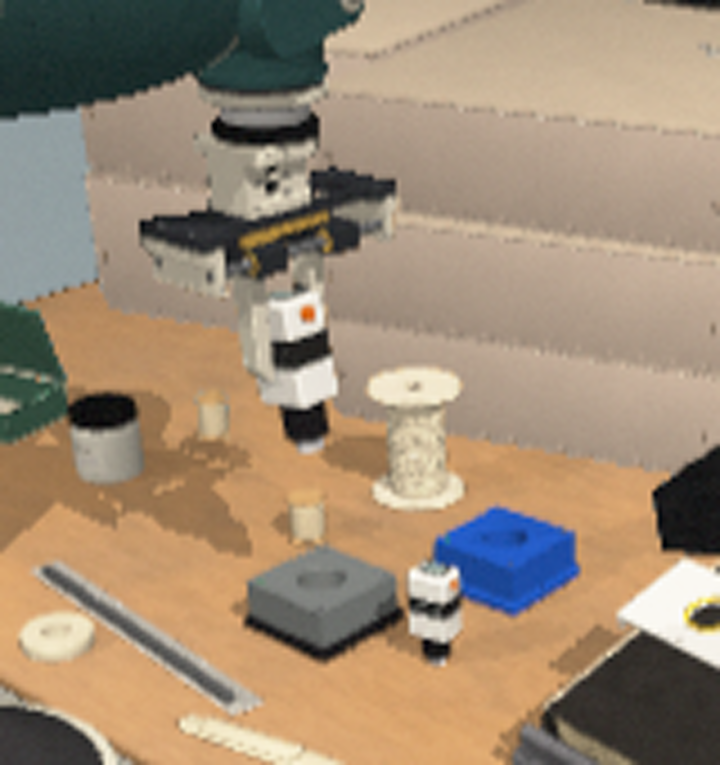

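View pics/w5.png

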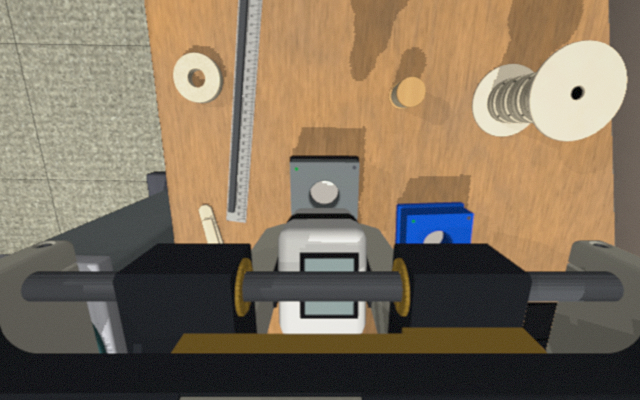

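View pics/s5.png

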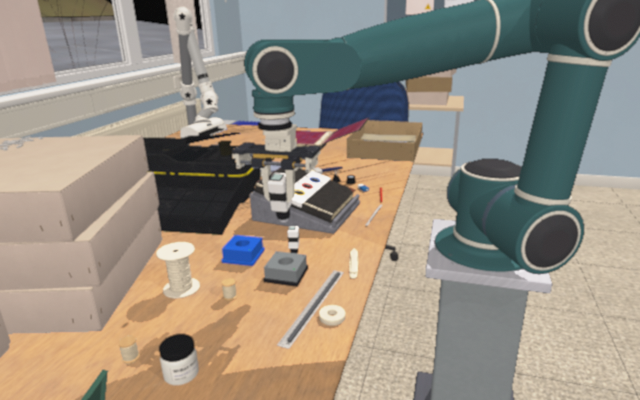

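```bash
cat >> h.py <<'E'
def plane(P,thr=1.5,it=300,seed=0):
    rng=np.random.default_rng(seed);best=None
    for _ in range(it):
        a=P[rng.choice(len(P),3,False)];n=np.cross(a[1]-a[0],a[2]-a[0]);L=np.linalg.norm(n)
        if L<1e-6: continue
        m=abs((P-a[0])@(n/L))<thr
        if best is None or m.sum()>best.sum(): best=m
    for _ in range(3):
        Q=P[best];c=Q.mean(0);n=np.linalg.svd(Q-c,full_matrices=False)[2][2];best=abs((P-c)@n)<thr
    if n[2]<0:n=-n
    return n,c,best
def metertilt(c,g):
    "g: grip point estimate; top plane of meter in wrist view"
    W=cloud(c)
    m=(np.hypot(W[...,0]-g[0],W[...,1]-g[1])<45)&(W[...,2]>g[2]+15)&(W[...,2]<g[2]+55)
    P=W[m]; n,cc,b=plane(P,1.0); return n,cc,b.sum(),len(P),m
E
python3 - <<'E'
from h import *
c=np.load("/tmp/w5.npz"); c={k:c[k] for k in c}
g=np.array([486.3,299.2,215.7+18.8])
n,cc,k,N,m=metertilt(c,g); print("top n",n.round(4),"tiltY",np.degrees(np.arctan2(n[1],n[2])),"tiltX",np.degrees(np.arctan2(n[0],n[2])),cc,k,N)
# cover planes
for f in ["scene0","s5"]:
    c=np.load(f"/tmp/{f}.npz"); c={k:c[k] for k in c}
    W=cloud(c);col=c["color"].astype(int)
    m=(W[...,0]>400)&(W[...,0]<720)&(W[...,1]>-260)&(W[...,1]<20)&(W[...,2]>50)&(W[...,2]<150)&(col.sum(-1)<200)
    n,cc,b=plane(W[m]); print(f,"cover n",n.round(4),"tilt",np.degrees(np.arccos(n[2])),"az",np.degrees(np.arctan2(n[1],n[0])),cc,b.sum())
    m2=(W[...,0]>450)&(W[...,0]<700)&(W[...,1]>-260)&(W[...,1]<20)&(W[...,2]>70)&(W[...,2]<140)&(col.min(-1)>170)
    n,cc,b=plane(W[m2]); print("templ",n.round(4),np.degrees(np.arccos(n[2])),np.degrees(np.arctan2(n[1],n[0])),cc,b.sum())
    # ring colours
    r=(col[...,0]>150)&(col[...,1]<90)&(col[...,2]<90)&(W[...,0]>500)&(W[...,0]<620)&(W[...,1]>-200)&(W[...,1]<0)&(W[...,2]>70)
    print("red",r.sum(),np.nanmean(W[r],0), [int(x) for x in np.argwhere(r).mean(0)] if r.any() else 0)
E
```

```text
top n [-0.0257  0.1764  0.984 ] tiltY 10.164694745662384 tiltX -1.494159672508235 [482.87652907 302.39680947 270.26919734] 4094 8379
scene0 cover n [-0.259   0.0274  0.9655] tilt 15.099010972969504 az 173.96505903328364 [ 540.42779796 -120.32076933   88.87961205] 1930
templ [-0.2584  0.0281  0.9656] 15.064748757891698 173.79250123045296 [ 552.13835157 -119.54863671   95.43409704] 718
red 12 [ 555.99807598 -107.93021814   95.91785484] [193, 362]
s5 cover n [-0.256   0.0293  0.9662] tilt 14.931787831495576 az 173.46149113807388 [ 483.53838236 -100.79382737   76.69517549] 573
templ [-0.2625  0.0279  0.9645] 15.306859567395058 173.9230203777205 [ 544.73029442 -113.68051614   96.88730931] 347
red 1 [546.63528735 -92.3312584   98.13559674] [187, 307]
```

```bash
python3 - <<'E'
from h import *
c=np.load("/tmp/w5.npz"); c={k:c[k] for k in c}
W=cloud(c)
for v in range(215,336,5): print(v,[W[v,u].round(1).tolist()[1:] for u in (296,325,352)])
zoom(c,"z_w5",260,200,390,345,5)
E
```

```text
215 [[318.5, 228.8], [318.7, 228.4], [316.6, 221.3]]
220 [[320.8, 243.6], [321.4, 244.6], [320.6, 241.5]]
225 [[323.3, 257.6], [323.4, 257.2], [323.2, 256.1]]
230 [[323.4, 264.0], [323.4, 263.4], [324.1, 264.6]]
235 [[321.4, 264.9], [322.0, 265.7], [322.3, 266.1]]
240 [[319.8, 266.8], [320.3, 267.3], [320.7, 267.8]]
245 [[317.6, 267.0], [317.8, 266.8], [318.5, 268.1]]
250 [[315.3, 267.1], [316.6, 269.5], [316.5, 268.7]]
255 [[313.7, 268.7], [314.1, 269.0], [314.5, 269.4]]
260 [[311.8, 269.7], [312.3, 270.1], [312.6, 270.4]]
265 [[309.2, 269.3], [309.5, 269.4], [309.9, 269.8]]
270 [[307.5, 270.6], [308.2, 271.3], [307.5, 269.7]]
275 [[330.0, 313.0], [329.9, 312.6], [330.3, 313.0]]
280 [[329.1, 313.9], [329.6, 314.6], [330.0, 315.0]]
285 [[328.1, 314.8], [328.7, 315.4], [328.8, 315.5]]
290 [[327.1, 315.4], [327.2, 315.3], [327.0, 314.9]]
295 [[326.2, 316.2], [326.0, 315.9], [326.0, 315.6]]
300 [[323.9, 315.1], [324.6, 315.9], [324.3, 315.3]]
305 [[291.7, 272.7], [291.9, 272.7], [292.7, 273.5]]
310 [[288.6, 272.0], [289.9, 273.4], [nan, nan]]
315 [[286.9, 273.1], [288.3, 274.7], [287.4, 273.1]]
320 [[284.4, 273.2], [284.9, 273.6], [284.5, 272.8]]
325 [[282.1, 273.6], [282.6, 273.9], [282.4, 273.4]]
330 [[279.5, 273.6], [279.2, 273.0], [279.6, 273.3]]
335 [[321.5, 325.0], [322.1, 325.6], [321.8, 325.1]]
```

View pics/z_w5.png

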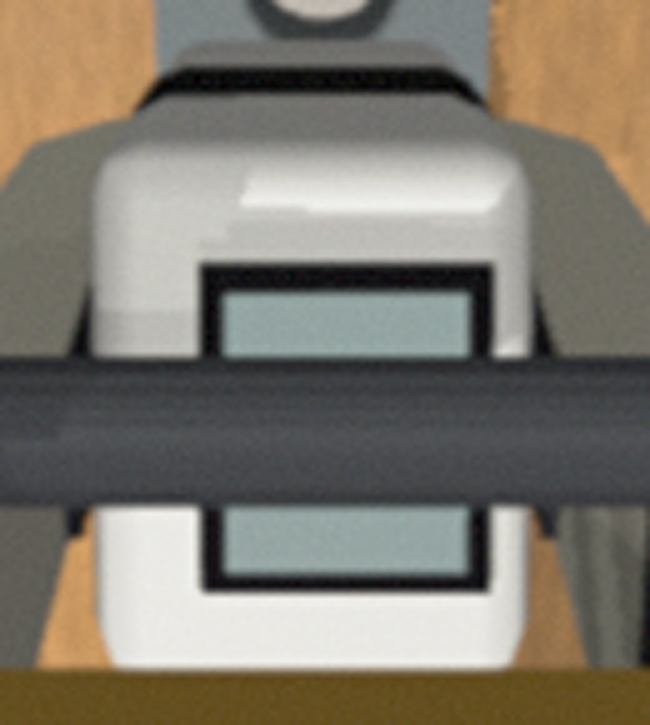

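```bash
python3 - <<'E'
from h import *
c=np.load("/tmp/w5.npz"); c={k:c[k] for k in c}
W=cloud(c)
P=W[:240].reshape(-1,3);P=P[abs(P[:,2])<12];n,cc,b=plane(P,2); print("table",n,cc,np.degrees(np.arctan2(n[1],n[2])),np.degrees(np.arctan2(n[0],n[2])))
v,u=np.mgrid[0:400,0:640]
for a,bb in ((292,356),(296,352)):
  m=(u>a)&(u<bb)&(((v>248)&(v<270))|((v>306)&(v<330)));P=W[m];P=P[(P[:,2]>260)&(P[:,2]<280)]
  n,cc,b=plane(P,2);print("top",len(P),b.sum(),np.degrees(np.arctan2(n[1],n[2])),np.degrees(np.arctan2(n[0],n[2])))
m=(u>290)&(u<358)&(v>214)&(v<224);P=W[m];P=P[P[:,2]>200];n,cc,b=plane(P,2)
print("side",n*np.sign(n[1]),np.degrees(np.arcsin(-n[2]*np.sign(n[1]))),len(P))
# scene: -y face
c=np.load("/tmp/s5.npz")
E
python3 - <<'E'
import sys; sys.path.insert(0,'.')
from h import *
c=camera("scene"); W=cloud(c)
m=(abs(W[...,0]-486)<30)&(W[...,1]>240)&(W[...,1]<330)&(W[...,2]>185)&(W[...,2]<285)
P=W[m];print(len(P))
n,cc,b=plane(P,1.5);print(n,cc,b.sum()); 
n2,cc,b2=plane(P[~b],1.5);print(n2,cc,b2.sum())
for n_ in (n,n2): print("angle from side plane",np.degrees(np.arctan2(n_[2],-n_[1])))
E
```

```text
table [-7.63428762e-04  2.50420035e-04  9.99999677e-01] [556.50558315 377.96398773  -0.77306457] 0.014348015449924124 -0.04374125165540997
top 2761 2736 9.006900675277898 -1.032612230418312
top 2410 2386 8.968278274138633 -0.8608111196747129
side [-0.0099454   0.98667202 -0.1624174 ] 9.347238601493117 583
442
[-0.01743521 -0.98428485  0.17572519] [482.50020955 267.65997118 238.66076068] 126
[-0.99995315 -0.00118625  0.00960649] [466.96558994 284.28797556 226.73476108] 74
angle from side plane 10.122417319682533
angle from side plane 82.96049519856773
```

```bash
python3 -m jog '[{"x":-3,"y":0,"z":30,"yaw":0,"jaw":-1},{"x":-3,"y":0,"z":70,"yaw":0,"jaw":-1},{"x":-3,"y":0,"z":105,"yaw":0,"jaw":-1},{"x":-3,"y":0,"z":125,"yaw":0,"jaw":-1},{"x":-3,"y":0,"z":132,"yaw":0,"jaw":-1}]'
python3 -m jog '[{"x":0,"y":0,"z":0,"yaw":0,"jaw":-1},{"x":0,"y":0,"z":0,"yaw":0,"jaw":-1}]' 15
python3 - <<'E'
from h import *
c=shot("scene","s6"); zoom(c,"z_s6",190,100,350,220,5)
E
```

```text
t: 10.4
position: [486.4, 296.3, 82.3]
tcp_rot: [-0.0, 0.701, 0.713, -0.0]
force: [2.1, 1.1, 0.2]
opening: 39.9
t: 10.6
position: [486.5, 296.2, 84.3]
tcp_rot: [0.0, 0.701, 0.713, 0.0]
force: [0.5, -0.1, -2.6]
opening: 40.2
```

View pics/z_s6.png

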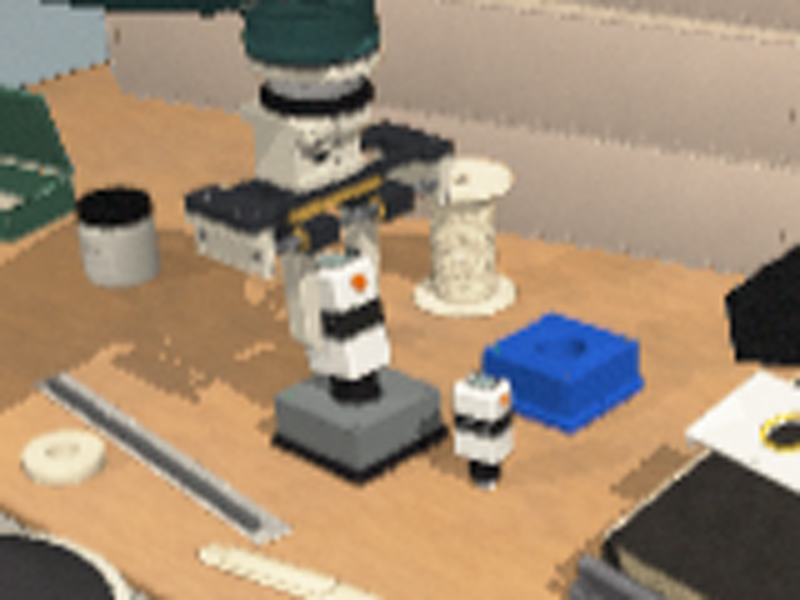

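The sleeve is back in the well, no load. I'll push +x by 12 mm to add tilt.

```bash
python3 -m jog '[{"x":3,"y":0,"z":0,"yaw":0,"jaw":-1},{"x":6,"y":0,"z":0,"yaw":0,"jaw":-1},{"x":9,"y":0,"z":0,"yaw":0,"jaw":-1},{"x":12,"y":0,"z":0,"yaw":0,"jaw":-1},{"x":12,"y":0,"z":0,"yaw":0,"jaw":-1}]'
python3 -m jog '[{"x":0,"y":0,"z":0,"yaw":0,"jaw":-1},{"x":0,"y":0,"z":-10,"yaw":0,"jaw":-1},{"x":0,"y":0,"z":-30,"yaw":0,"jaw":-1},{"x":0,"y":0,"z":-70,"yaw":0,"jaw":-1},{"x":0,"y":0,"z":-110,"yaw":0,"jaw":-1}]' 40
python3 -m jog '[{"x":0,"y":0,"z":-20,"yaw":0,"jaw":-1},{"x":0,"y":0,"z":-20,"yaw":0,"jaw":-1},{"x":0,"y":0,"z":-20,"yaw":0,"jaw":-1}]' 
cat >> h.py <<'E'
def save(c,f): np.savez(f,**{k:c[k] for k in ["color","range_z","intrinsics","world_from_camera"]})
def wristtilt(c,g,phi=90.):
    "tilt in vertical plane along world azimuth phi (tool +x dir)"
    W=cloud(c);v,u=np.mgrid[0:400,0:640];d=np.array([np.cos(np.radians(phi)),np.sin(np.radians(phi))])
    m=(u>292)&(u<356)&(((v>248)&(v<270))|((v>306)&(v<330)));P=W[m];P=P[abs(P[:,2]-g[2]-37)<13]
    n,cc,b=plane(P,2); print("top",len(P),b.sum(),"tilt",np.degrees(np.arctan2(n[:2]@d,n[2])),"side",np.degrees(np.arctan2(n[:2]@np.array([-d[1],d[0]]),n[2])),n)
    nt,ct=n,cc
    m=(u>290)&(u<358)&(v>200)&(v<226);P=W[m];P=P[(P[:,2]>g[2]-15)&(P[:,2]<g[2]+25)];n,cc,b=plane(P,1.5)
    n=n*np.sign(n[:2]@d); print("sideface",n.round(3),"tilt",np.degrees(np.arcsin(-n[2])),b.sum(),len(P))
    # axis offset at g height along d
    off=(cc[:2]-g[:2])@d - (g[2]-cc[2])*n[2]/(n[:2]@d) -25/(n[:2]@d)
    print("axis offset along tool x at hold height",off)
    # top plane height on axis
    t=-np.degrees(np.arcsin(n[2]));a=np.array([d[0]*np.sin(np.radians(t)),d[1]*np.sin(np.radians(t)),np.cos(np.radians(t))])
    o=np.array([*(g[:2]+off*d),g[2]]); s=((ct-o)@nt)/(a@nt); print("top dist above hold along axis",s)
E
python3 - <<'E'
from h import *
s=get_state(); p=s["position"];print(p)
c=shot("wrist","w7"); save(c,"/tmp/w7.npz"); zoom(c,"z_w7",260,190,390,345,5)
wristtilt(c,p+[0,0,18.8])
o=np.load("/tmp/w5.npz"); o={k:o[k] for k in o}; print("old"); wristtilt(o,np.array([486.2,299.2,234.5]))
c=camera("scene"); save(c,"/tmp/s7.npz"); W=cloud(c)
m=(abs(W[...,0]-486)<30)&(W[...,1]>240)&(W[...,1]<330)&(W[...,2]>p[2]-30)&(W[...,2]<p[2]+70)
n,cc,b=plane(W[m],1.5);print(n,cc,b.sum(),np.degrees(np.arctan2(n[2],-n[1])))
E
```

```text
t: 11.15
position: [486.3, 308.4, 84.3]
tcp_rot: [0.0, 0.701, 0.713, 0.0]
force: [1.8, -2.6, -1.6]
opening: 40.0
t: 11.65
position: [485.7, 308.2, 195.9]
tcp_rot: [-0.0, 0.701, 0.713, -0.0]
force: [0.4, 1.5, -1.6]
opening: 40.0
t: 11.95
position: [486.1, 308.3, 214.0]
tcp_rot: [-0.0, 0.701, 0.713, 0.0]
force: [-0.3, -0.4, -2.1]
opening: 39.8
[486.05100177 308.25622766 213.95887302]
top 2763 2747 tilt 14.261820980587869 side 1.3691473687320006 [-0.02315785  0.24628719  0.96892019]
sideface [-0.012  0.967 -0.256] tilt 14.81274199600399 371 371
axis offset along tool x at hold height -8.209519071459074
top dist above hold along axis 38.74993755380939
old
top 2761 2736 tilt 9.006900675277898 side 1.0326122304183127 [-0.01779936  0.15652862  0.98751302]
sideface [-0.012  0.987 -0.162] tilt 9.327302275274098 825 826
axis offset along tool x at hold height -4.942523718866607
top dist above hold along axis 37.19016685396124
[-0.04835383 -0.9671227   0.24967097] [483.42582992 273.4269841  233.37694637] 117 14.475343886507567
```

View pics/z_w7.png

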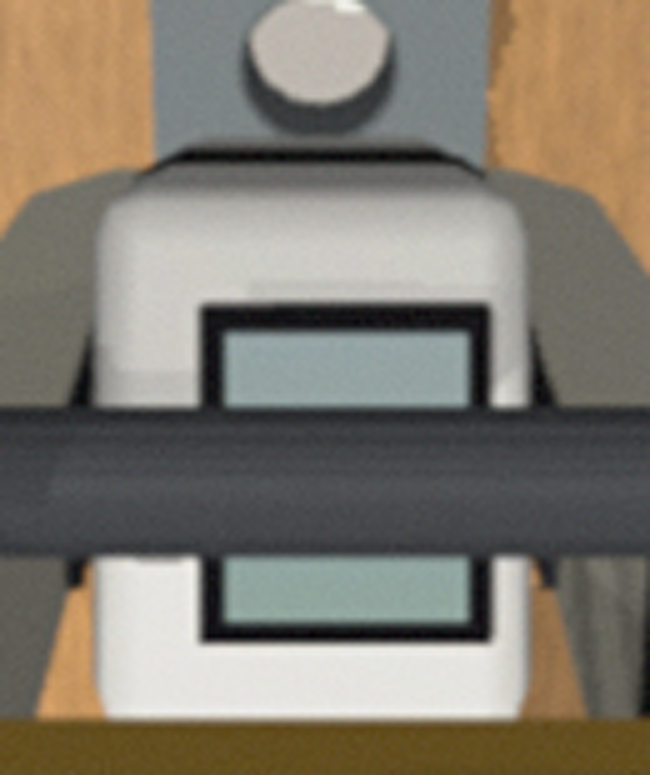

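```bash
python3 -m jog '[{"x":-20,"y":7,"z":-25,"yaw":-0.14,"jaw":-1},{"x":-55,"y":21,"z":-50,"yaw":-0.28,"jaw":-1},{"x":-95,"y":35,"z":-75,"yaw":-0.42,"jaw":-1},{"x":-140,"y":50,"z":-90,"yaw":-0.56,"jaw":-1},{"x":-180,"y":65,"z":-90,"yaw":-0.70,"jaw":-1}]' 
python3 - <<'E'
from h import *
s=get_state();R=rot(s["tcp_rot"]);d=np.array([631,-116,304])-s["position"];print((R.T@d).round(1),np.degrees(np.arctan2(R[1,0],R[0,0])))
E
```

```text
t: 12.55
position: [554.6, 127.6, 305.3]
tcp_rot: [0.001, 0.412, 0.911, 0.0]
force: [1.1, 0.3, -1.8]
opening: 39.6
[-233.3 -103.7    1.4] 131.36623670498687
```

```bash
python3 -m jog '[{"x":-42,"y":-19,"z":0,"yaw":-0.14,"jaw":-1},{"x":-84,"y":-38,"z":0,"yaw":-0.28,"jaw":-1},{"x":-126,"y":-57,"z":0,"yaw":-0.42,"jaw":-1},{"x":-168,"y":-76,"z":0,"yaw":-0.56,"jaw":-1},{"x":-210,"y":-95,"z":0,"yaw":-0.70,"jaw":-1}]' 
python3 -m jog '[{"x":-13,"y":-5,"z":0,"yaw":-0.04,"jaw":-1},{"x":-13,"y":-5,"z":0,"yaw":-0.04,"jaw":-1},{"x":-13,"y":-5,"z":0,"yaw":-0.04,"jaw":-1}]' 
python3 - <<'E'
from h import *
s=get_state();R=rot(s["tcp_rot"]);print(s["position"],np.degrees(np.arctan2(R[1,0],R[0,0])),s["qpos"].round(3))
c=shot("wrist","w8"); save(c,"/tmp/w8.npz")
for l in ["red_spot","template","ledger"]: print(l,[(np.round(d["centre"],1).tolist(),round(d["score"],2)) for d in spot_in(c,l)][:4])
c=shot("scene","s8"); save(c,"/tmp/s8.npz"); zoom(c,"z_s8",280,60,440,240,4)
E
```

```text
t: 13.05
position: [620.3, -93.4, 302.6]
tcp_rot: [-0.001, 0.074, 0.997, 0.0]
force: [0.6, 0.5, -2.2]
opening: 39.7
t: 13.35
position: [632.1, -98.1, 302.9]
tcp_rot: [-0.001, 0.058, 0.998, 0.0]
force: [-1.2, 0.4, -2.1]
opening: 40.1
[632.06289689 -98.11563206 302.8794968 ] 173.33304312290852 [-0.194  0.031  1.396  0.     1.716 -1.648]
red_spot [([549.7, -109.0, 101.2], 0.74)]
template [([552.9, -103.3, 95.8], 0.77), ([552.4, -111.0, 94.1], 0.32)]
ledger [([555.7, -103.3, 95.5], 0.67), ([555.5, -112.9, 97.6], 0.65)]
```

View pics/w8.png

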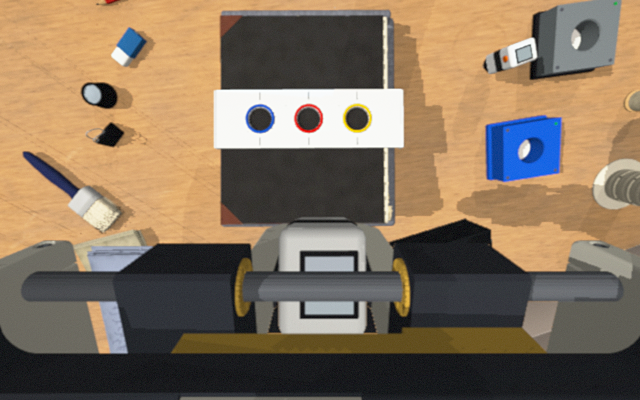

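View pics/z_s8.png

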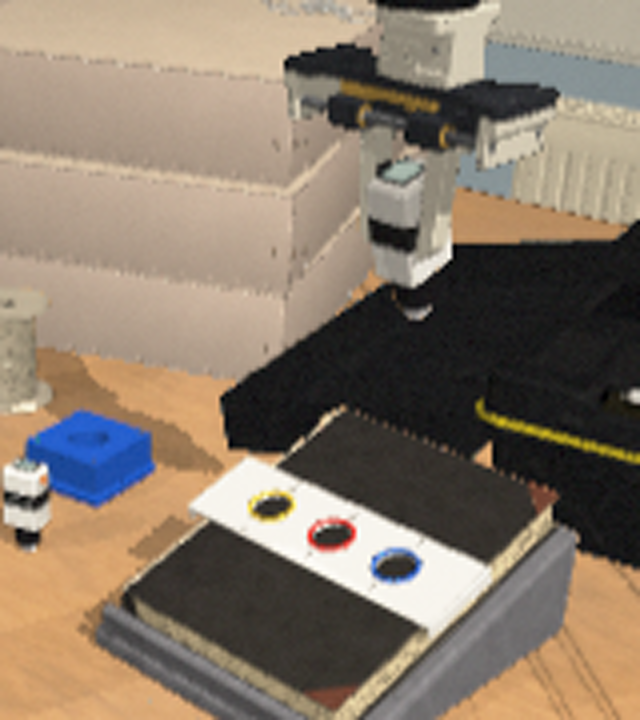

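```bash
python3 - <<'E'
from h import *
from scipy import ndimage
c=np.load("/tmp/w8.npz"); c={k:c[k] for k in c}
W=cloud(c);col=c["color"].astype(int);v,u=np.mgrid[0:400,0:640]
m=(u>217)&(u<402)&(v>90)&(v<146)&(col.min(-1)>150)
n,cc,b=plane(W[m],1.5);print("templ n",n.round(4),"tilt",np.degrees(np.arccos(n[2])),"az",np.degrees(np.arctan2(n[1],n[0])),cc.round(2),b.sum())
m=(u>225)&(u<380)&(v<220)&(((v>20)&(v<84))|((v>155)&(v<215)))&(col.max(-1)<90)
n2,c2,b=plane(W[m],1.5);print("cover",n2.round(4),np.degrees(np.arccos(n2[2])),np.degrees(np.arctan2(n2[1],n2[0])),"templ above cover",(cc-c2)@n2)
T=c["world_from_camera"];K=c["intrinsics"]
def ray(px,pn,pc):
    d=T[:3,:3]@np.linalg.inv(K)@[px[0],px[1],1];o=T[:3,3];return o+d*((pc-o)@pn)/(d@pn)
hsv=cv2.cvtColor(c["color"],cv2.COLOR_RGB2HSV)
for name,h in (("red",lambda H:(H<8)|(H>172)),("yellow",lambda H:(H>18)&(H<35)),("blue",lambda H:(H>100)&(H<130))):
    mm=h(hsv[...,0])&(hsv[...,1]>110)&(hsv[...,2]>90)&(u>235)&(u<385)&(v>98)&(v<138)
    pts=np.argwhere(mm)[:,::-1].astype(np.float32); e=cv2.fitEllipse(cv2.convexHull(pts)); 
    top=ray(e[0],n,cc+n*1.5); print(name,e,"plate pt",top.round(1),"spot",(top-4.5*n).round(1))
mm=(col.max(-1)<80)&(np.hypot(u-309,v-118)<11); p=np.argwhere(mm).mean(0)[::-1];print("hole px",p,ray(p,n,cc-3*n))
W2=cloud(c);P=W2[mm];print("hole depth pts",P.mean(0), "vs templ", np.median((P-cc)@n))
q=get_state();print(q["position"])
E
```

```text
templ n [-0.2581  0.0287  0.9657] tilt 15.053597121390505 az 173.66665314167125 [ 552.57 -104.5    96.4 ] 7702
cover [-0.2582  0.0288  0.9657] 15.057630309409124 173.64308285589286 templ above cover 3.4217350339055166
red ((308.1990051269531, 117.9967269897461), (28.347864151000977, 28.647802352905273), 44.63568878173828) plate pt [ 552.4 -106.4   98. ] spot [ 553.5 -106.5   93.6]
yellow ((356.8091735839844, 117.8014144897461), (28.363033294677734, 28.716156005859375), 69.01643371582031) plate pt [559.2 -45.   98. ] spot [560.4 -45.2  93.6]
blue ((259.4617004394531, 118.21846008300781), (28.004281997680664, 28.22682762145996), 43.98390579223633) plate pt [ 545.5 -167.9   97.9] spot [ 546.7 -168.    93.6]
hole px [308.35988201 118.28908555] [ 552.6409408  -106.41357302   93.36719494]
hole depth pts [ 552.63079769 -106.43084686   92.98334893] vs templ -3.334874596993898
[632.0905029  -97.62916002 304.46995662]
```

```bash
python3 - <<'E'
from h import *
c=np.load("/tmp/s8.npz"); c={k:c[k] for k in c}
foot=np.array([660.0,-101.3,245.6]);ax=np.array([-.2505,.029,.968])*1.0
im=c["color"][:,:,::-1].copy();k=8;u0,v0,u1,v1=350,90,420,150
z=cv2.resize(im[v0:v1,u0:u1],None,fx=k,fy=k,interpolation=cv2.INTER_CUBIC)
def put(p,col):
    q=proj(c,p);cv2.circle(z,(int((q[0]-u0+.5)*k),int((q[1]-v0+.5)*k)),3,col,-1);return q
e1=np.cross(ax,[0,0,1]);e1/=np.linalg.norm(e1);e2=np.cross(ax,e1)
for h,r,cl in ((0,11,(0,0,255)),(10,17,(0,255,0)),(38,17,(255,0,0))):
    for a in np.linspace(0,2*np.pi,24): put(foot+ax*h+r*(np.cos(a)*e1+np.sin(a)*e2),cl)
for s1 in (-1,1):
  for s2 in (-1,1): put(foot+ax*38+20*s1*e1+25*s2*e2,(255,0,255)); put(foot+ax*118+20*s1*e1+25*s2*e2,(255,0,255))
cv2.imwrite("pics/z_chk.png",z)
E
```

```text
(no output)
```

View pics/z_chk.png

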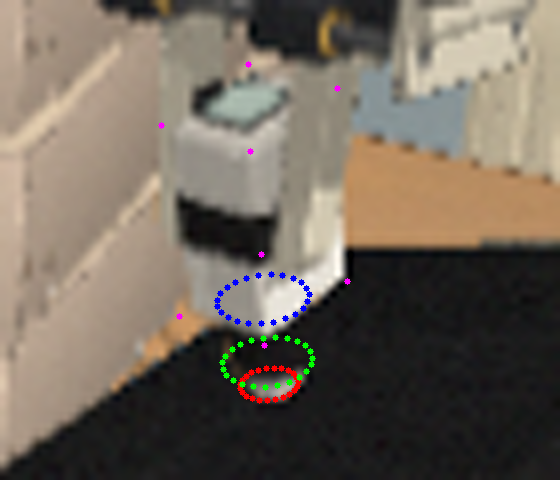

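```bash
python3 -m jog '[{"x":40,"y":-6,"z":0,"yaw":0,"jaw":-1},{"x":80,"y":-12,"z":20,"yaw":0,"jaw":-1},{"x":112,"y":-17.4,"z":50,"yaw":0,"jaw":-1},{"x":112,"y":-17.4,"z":85,"yaw":0,"jaw":-1},{"x":112,"y":-17.4,"z":115,"yaw":0,"jaw":-1}]' 
python3 -m jog '[{"x":0,"y":0,"z":0,"yaw":0,"jaw":-1},{"x":0,"y":0,"z":0,"yaw":0,"jaw":-1}]' 
python3 - <<'E'
from h import *
s=get_state();R=rot(s["tcp_rot"]);d=np.array([525,-103.15,151.3])-s["position"];print(s["position"],(R.T@d).round(2),np.degrees(np.arctan2(R[1,0],R[0,0])))
for n in ("scene","side"):
    c=shot(n,n+"9");save(c,f"/tmp/{n}9.npz"); 
    zoom(c,f"z_{n}9",*((300,130,420,230,6) if n=="scene" else (240,120,380,240,5)))
c=shot("wrist","w9");save(c,"/tmp/w9.npz"); wristtilt(c,s["position"]+[0,0,18.8],173.4)
E
```

```text
t: 14.1
position: [518.1, -102.5, 188.5]
tcp_rot: [0.001, 0.057, 0.998, -0.0]
force: [0.7, -0.2, -1.5]
opening: 39.7
t: 14.3
position: [519.2, -102.7, 190.3]
tcp_rot: [0.0, 0.057, 0.998, -0.0]
force: [0.4, 0.5, -1.4]
opening: 39.4
[ 519.16150451 -102.67043578  190.26193384] [-5.84  0.19 38.96] 173.44190421555905
top 2762 2741 tilt 14.640031742177655 side 1.0781819915032278 [-0.25312135  0.01095968  0.96737246]
sideface [-0.96   0.112 -0.258] tilt 14.965997564052378 374 376
axis offset along tool x at hold height -7.594834741035566
top dist above hold along axis 39.970723055754654
```

View pics/z_scene9.png

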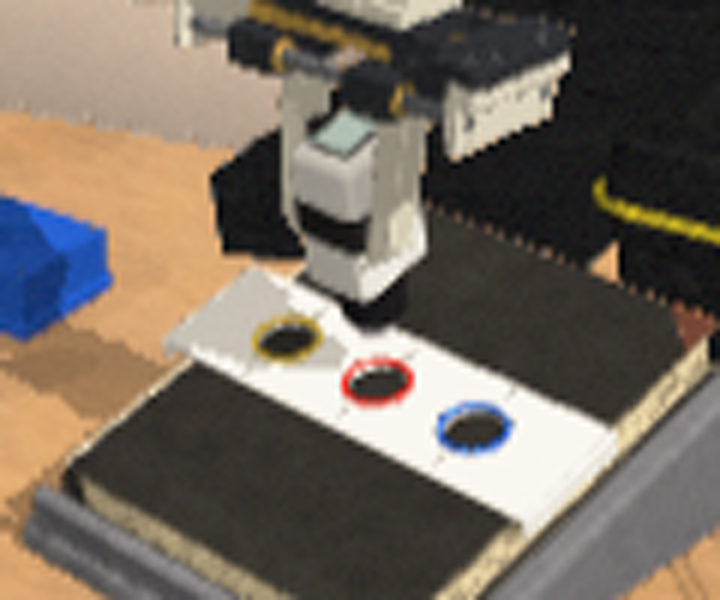

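View pics/z_side9.png

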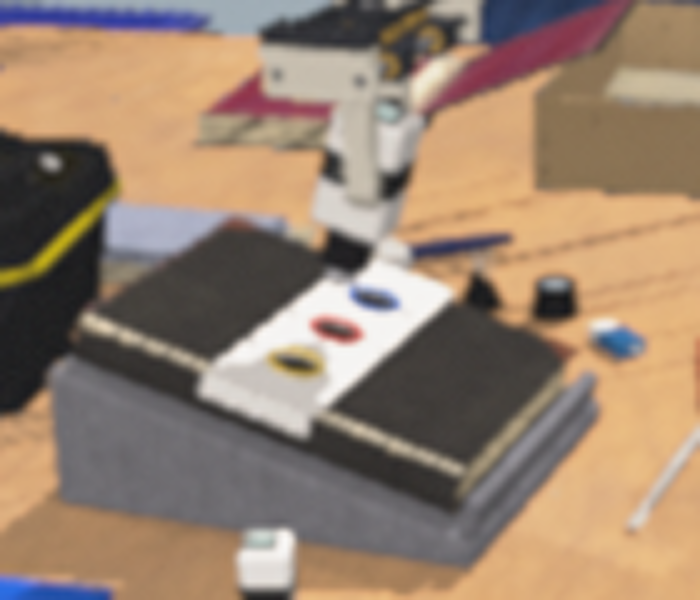

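View pics/w9.png

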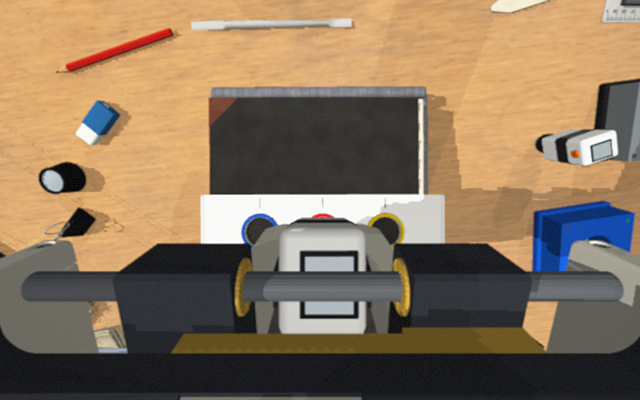

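```bash
python3 -m jog '[{"x":-1,"y":0,"z":10,"yaw":0,"jaw":-1},{"x":-2.5,"y":0,"z":20,"yaw":0,"jaw":-1},{"x":-4,"y":0,"z":27,"yaw":0,"jaw":-1},{"x":-4,"y":0,"z":29,"yaw":0,"jaw":-1},{"x":-4,"y":0,"z":29,"yaw":0,"jaw":-1}]' 
python3 - <<'E'
from h import *
s=get_state();R=rot(s["tcp_rot"]);p=s["position"];print(p,s["force"].round(1),(R.T@(np.array([525,-103.15,151.3])-p)).round(2))
spot=np.array([553,-106.4,93.6]);n=np.array([-.2582,.0288,.9657]);foot=p+[28,-3.25,-57.9];ax=np.array([-.252,.0287,.967])
print("foot rel spot normal",(foot-spot)@n)
def ring(z,c,o,a,r,cl,u0,v0,k):
    e1=np.cross(a,[0,1,0]);e1/=np.linalg.norm(e1);e2=np.cross(a,e1)
    for t in np.linspace(0,2*np.pi,40):
        q=proj(c,o+r*(np.cos(t)*e1+np.sin(t)*e2));cv2.circle(z,(int((q[0]-u0+.5)*k),int((q[1]-v0+.5)*k)),1,cl,-1)
for nm,(u0,v0,u1,v1) in {"scene":(335,165,395,215),"side":(275,155,345,215)}.items():
    c=camera(nm);save(c,f"/tmp/{nm}10.npz");k=10
    z=cv2.resize(c["color"][v0:v1,u0:u1,::-1].copy(),None,fx=k,fy=k,interpolation=cv2.INTER_CUBIC)
    ring(z,c,foot,ax,11,(255,255,0),u0,v0,k);ring(z,c,foot+10*ax,ax,17,(0,255,0),u0,v0,k);ring(z,c,spot+5*n,n,19,(255,0,255),u0,v0,k);ring(z,c,spot+3*n,n,15,(0,165,255),u0,v0,k)
    cv2.imwrite(f"pics/z_{nm}10.png",z)
E
```

```text
t: 14.95
position: [522.9, -103.4, 159.7]
tcp_rot: [-0.0, 0.057, 0.998, 0.0]
force: [0.1, 0.9, -1.1]
opening: 40.0
[ 522.91683731 -103.40307396  159.660629  ] [ 0.1  0.9 -1.1] [-2.05  0.49  8.36]
foot rel spot normal 8.411303505767826
```

View pics/z_scene10.png

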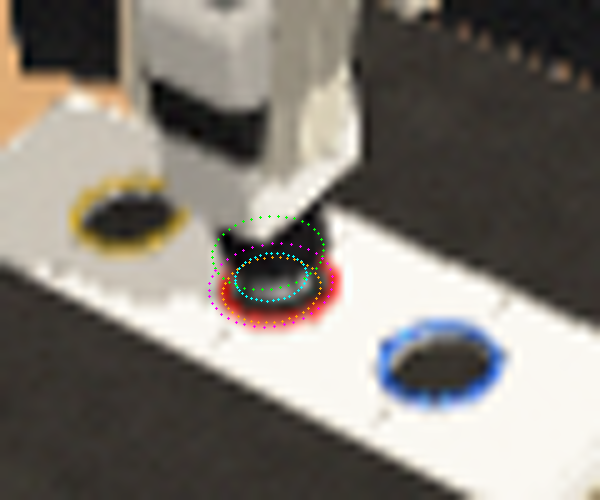

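View pics/z_side10.png

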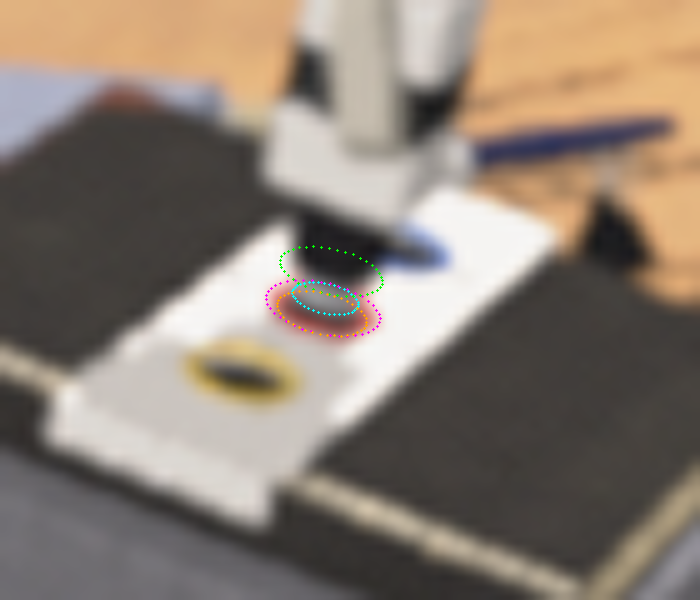

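```bash
python3 -m jog '[{"x":-0.7,"y":0.3,"z":2,"yaw":0,"jaw":-1},{"x":-1.2,"y":0.3,"z":4.5,"yaw":0,"jaw":-1},{"x":-1.6,"y":0.3,"z":6,"yaw":0,"jaw":-1},{"x":-1.6,"y":0.3,"z":6,"yaw":0,"jaw":-1}]' 
python3 -m jog '[{"x":-0.26,"y":0,"z":1,"yaw":0,"jaw":-1},{"x":-0.26,"y":0,"z":1,"yaw":0,"jaw":-1}]'
python3 - <<'E'
from h import *
s=get_state();print(s["position"],s["force"].round(1))
c=camera("scene");k=10;u0,v0,u1,v1=335,165,395,215
cv2.imwrite("pics/z_s11.png",cv2.resize(c["color"][v0:v1,u0:u1,::-1],None,fx=k,fy=k,interpolation=cv2.INTER_CUBIC))
E
```

```text
t: 15.45
position: [524.6, -103.3, 153.9]
tcp_rot: [-0.0, 0.057, 0.998, 0.0]
force: [0.4, 0.4, -1.0]
opening: 39.5
t: 15.65
position: [524.9, -103.3, 153.1]
tcp_rot: [-0.0, 0.057, 0.998, 0.0]
force: [0.3, -0.1, -1.9]
opening: 39.8
[ 524.94060735 -103.33351356  153.13410314] [ 0.3 -0.1 -1.9]
```

View pics/z_s11.png

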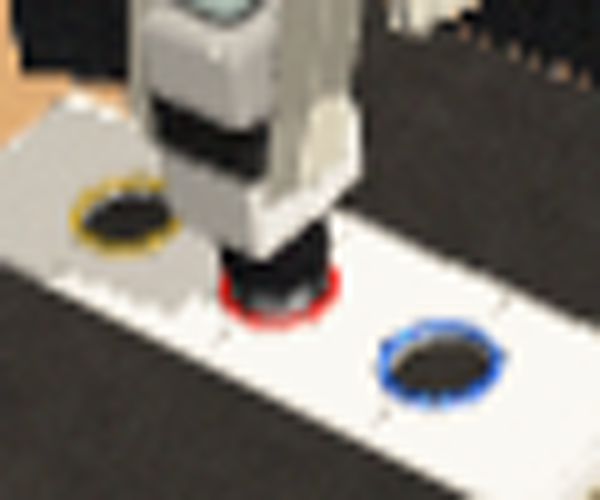

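The foot is centred inside the red ring (about pixel (280,290) of the crop) with no contact yet. I'll step down along the normal.

```bash
for i in 1; do :; done
python3 -m jog '[{"x":-0.26,"y":0,"z":1,"yaw":0,"jaw":-1},{"x":-0.26,"y":0,"z":1,"yaw":0,"jaw":-1}]'
python3 -c "
from h import *
s=get_state();print(s['position'],s['force'].round(1),s['moment'].round(3))"
python3 -m jog '[{"x":-0.13,"y":0,"z":0.5,"yaw":0,"jaw":-1},{"x":-0.13,"y":0,"z":0.5,"yaw":0,"jaw":-1}]'
python3 -c "
from h import *
s=get_state();print(s['position'],s['force'].round(1),s['moment'].round(3))"
```

```text
t: 15.9
position: [525.2, -103.4, 152.1]
tcp_rot: [-0.0, 0.057, 0.998, 0.0]
force: [0.4, 0.1, -0.5]
opening: 40.1
[ 525.1681003  -103.36762832  152.07205524] [ 0.4  0.1 -0.5] [0.01  0.044 0.02 ]
t: 16.1
position: [525.3, -103.4, 151.7]
tcp_rot: [-0.0, 0.057, 0.998, 0.0]
force: [-0.4, 0.0, -1.4]
opening: 40.0
[ 525.33321503 -103.35198421  151.66354323] [-0.4  0.  -1.4] [ 0.021 -0.025 -0.07 ]
```

```bash

python3 -m jog '[{"x":-0.13,"y":0,"z":0.5,"yaw":0,"jaw":-1},{"x":-0.13,"y":0,"z":0.5,"yaw":0,"jaw":-1}]'
python3 -m jog '[{"x":0,"y":0,"z":0,"yaw":0,"jaw":-1}]'
python3 -m jog '[{"x":-0.13,"y":0,"z":0.5,"yaw":0,"jaw":-1},{"x":-0.13,"y":0,"z":0.5,"yaw":0,"jaw":-1}]'
python3 -m jog '[{"x":0,"y":0,"z":0,"yaw":0,"jaw":-1}]'
```

```text
t: 16.3
position: [525.5, -103.4, 151.4]
tcp_rot: [0.0, 0.057, 0.998, -0.0]
force: [-1.5, 0.3, 0.3]
opening: 40.0
t: 16.4
position: [525.5, -103.4, 151.4]
tcp_rot: [0.0, 0.057, 0.998, -0.0]
force: [-1.6, 0.1, 0.9]
opening: 40.0
t: 16.6
position: [525.6, -103.4, 150.8]
tcp_rot: [0.0, 0.057, 0.998, -0.0]
force: [-1.8, 0.8, 0.9]
opening: 39.7
t: 16.7
position: [525.6, -103.4, 150.8]
tcp_rot: [0.0, 0.057, 0.998, -0.0]
force: [-1.5, 0.5, 1.4]
opening: 40.0
```

```bash

python3 -m jog '[{"x":-0.26,"y":0,"z":1,"yaw":0,"jaw":-1},{"x":-0.52,"y":0,"z":2,"yaw":0,"jaw":-1},{"x":-0.7,"y":0,"z":2.7,"yaw":0,"jaw":-1},{"x":-0.7,"y":0,"z":2.7,"yaw":0,"jaw":-1}]'
python3 -m jog '[{"x":0,"y":0,"z":0,"yaw":0,"jaw":-1}]'
python3 -m jog '[{"x":0,"y":0,"z":0,"yaw":0,"jaw":-1}]'
python3 - <<'E'
from h import *
s=get_state();p=s["position"];print(p,s["force"].round(1))
c=shot("wrist","w12");wristtilt(c,p+[0,0,18.8],173.4)
for nm,(u0,v0,u1,v1) in {"scene":(335,155,395,215),"side":(275,135,345,205)}.items():
    c=camera(nm);cv2.imwrite(f"pics/z_{nm}12.png",cv2.resize(c["color"][v0:v1,u0:u1,::-1],None,fx=8,fy=8,interpolation=cv2.INTER_CUBIC))
E
```

```text
t: 17.1
position: [526.4, -103.5, 148.0]
tcp_rot: [0.0, 0.057, 0.998, -0.0]
force: [-1.7, 0.4, 2.4]
opening: 39.7
t: 17.2
position: [526.3, -103.5, 148.1]
tcp_rot: [0.0, 0.057, 0.998, -0.0]
force: [-1.2, 0.6, 2.1]
opening: 39.8
t: 17.3
position: [526.3, -103.5, 148.1]
tcp_rot: [0.0, 0.057, 0.998, -0.0]
force: [-0.3, -0.9, 1.9]
opening: 40.0
[ 526.32415361 -103.47806541  148.06734008] [-0.3 -0.9  1.9]
top 2765 2742 tilt 14.419944569868322 side 1.0825150165597759 [-0.24943831  0.01044157  0.9683344 ]
sideface [-0.96   0.113 -0.257] tilt 14.907470586812797 373 373
axis offset along tool x at hold height -6.689203629708636
top dist above hold along axis 38.83022653525932
```

View pics/z_scene12.png

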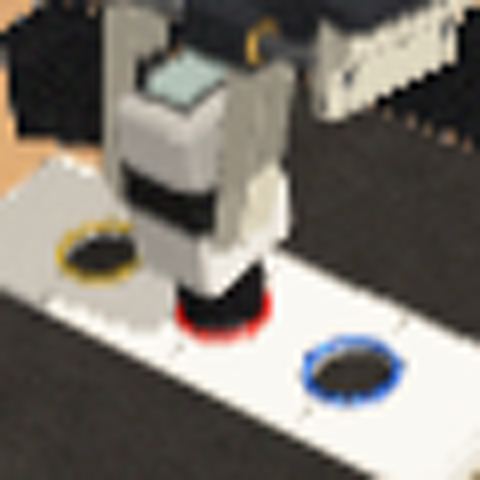

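View pics/z_side12.png

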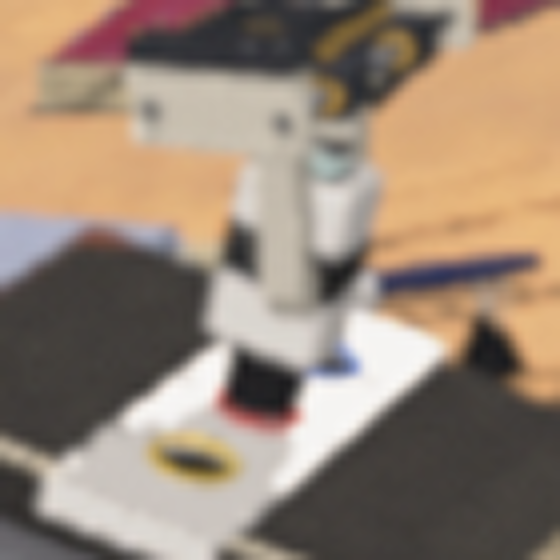

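```bash

python3 -m jog '[{"x":-0.08,"y":0,"z":0.3,"yaw":0,"jaw":-1},{"x":-0.08,"y":0,"z":0.3,"yaw":0,"jaw":-1},{"x":-0.08,"y":0,"z":0.3,"yaw":0,"jaw":-1}]'
python3 -m jog '[{"x":0,"y":0,"z":0,"yaw":0,"jaw":-1},{"x":0,"y":0,"z":0,"yaw":0,"jaw":-1}]'
python3 -c "
from plant import *
print(job_done()); s=get_state(); print(s['t'],s['position'],s['force'])"
```

```text
t: 17.75
position: [526.4, -103.5, 147.7]
tcp_rot: [0.0, 0.057, 0.998, -0.0]
force: [0.8, 0.3, 2.7]
opening: 40.0
t: 17.95
position: [526.4, -103.5, 147.7]
tcp_rot: [0.0, 0.057, 0.998, -0.0]
force: [-0.0, 0.3, 2.8]
opening: 40.0
the job is handed in; nothing more can be done
None
the job is handed in; nothing more can be done
```

The job is handed in at about 18 s, with the meter's foot held in the red-ringed hole and pushed in about half-way.

- **Dock:** I gripped the meter by its band and pressed it down until the force rose sharply at the expected height, from about 4 N to about 14 N. That is the shoulder on the rim. Then I lifted it out.
- **Tilting:** The moves allow no tilt of the tool, so I turned the meter in the grip by pushing its sleeve sideways against the rim of the dock's well. The first push gave only about 9.4°, so I went back and pushed again. This also slid the meter about 7–8 mm sideways in the grip, and I corrected the aim for it.
- **Reading:** The foot met the cover within about 0.3 mm of the predicted height. I pushed it in about 3.9 mm by arm travel, and the force, about 4.5 N on the foot, agrees with that.

**Last checks:**
- The meter's tilt in the slope direction read 14.4° from its top face and 14.9° from its side face; the cover is at 15.05°.
- The top face also showed about 1° of sideways lean. I put this down to measurement error because the flat jaws set that direction, but I did not confirm it.
- The pictures show the foot inside the red ring. By the arm travel, the sleeve should clear the ring by about 1 mm, which is too small to confirm in the pictures.
- I saw no contact with the other objects, though I did not check their positions one by one.

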